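# Re-rack the sockets in reverse order

## Task

The new plywood rack will hang the other way round from the old rail, so move the four sockets from the rail's holders into the rack's bays in reverse order: the one at the left end of the rail goes into the bay at the right end of the rack, and so on along the row. Stand each one upright on the floor of its own bay, mouth or bit up as it stands now, without letting any fall over.

Things in the scene. Friction and masses are not known exactly. Their poses are not given: they have to be found in the camera images.
- small_centre (a point): small chrome socket: plain upright cylinder 24 mm across, 56 mm tall, open mouth on top. The point is on its axis, half-way up (28 mm above its foot); z is its axis, upwards. Loose, 120 g or so; any turn about its axis is the same.
- wide_centre (a point): wide chrome socket: plain upright cylinder 38 mm across, 58 mm tall, open mouth on top. The point is on its axis, half-way up (29 mm above its foot); z is its axis, upwards. Loose, 300 g or so; any turn about its axis is the same.
- deep_centre (a point): deep chrome socket: plain upright cylinder 28 mm across, 84 mm tall (the tallest), open mouth on top. The point is on its axis, half-way up (42 mm above its foot); z is its axis, upwards. Loose, 260 g or so; any turn about its axis is the same.
- bit_centre (a point): hex-bit socket: upright steel cylinder 30 mm across and 42 mm tall with a slim dark hexagonal bit (16 mm across) standing on it, 70 mm tall in all; grip it by the wide lower part (its centre lies 7 mm below the top of that part). The point is on its axis, half-way up (35 mm above its foot); z is its axis, upwards. Loose, 200 g or so; any turn about its axis is the same.
- rail: low aluminium rail with black end caps, 30 mm by 286 mm, fixed to the bench; carries four black square holders in a row, 66 mm apart, a socket standing loose on each. Origin: centre of its underside on the bench; y runs along the row (roughly to the robot's left), x across it, z up. The holders' centres are at about y = +99, +33, -33, -99 mm; their flat tops, on which the sockets stand, are 22 mm above the bench.
- rack: low plywood rack, 72 mm by 256 mm, fixed to the bench, with four empty open bays in a row. Origin: centre of its underside on the bench; y runs along the row (roughly to the robot's left), x across it, z up. Bay centres at x = 0, y = +93, +31, -31, -93 mm; the bay floor is 6 mm above the bench; each bay is 60 mm (x) by 56 mm (y) inside; the lips along the front and back rise 6 mm above the bay floor, the dividers and ends 10 mm.
- holder_small: black plastic square holder, 44 mm by 44 mm by 10 mm, fixed on the rail: the one on which the small socket stands at the start (the four look alike; it stays there when the socket has gone). Origin: centre of its underside, 12 mm above the bench; y along the rail, z up.
- holder_wide: black plastic square holder, 44 mm by 44 mm by 10 mm, fixed on the rail: the one on which the wide socket stands at the start (the four look alike; it stays there when the socket has gone). Origin: centre of its underside, 12 mm above the bench; y along the rail, z up.
- holder_deep: black plastic square holder, 44 mm by 44 mm by 10 mm, fixed on the rail: the one on which the deep socket stands at the start (the four look alike; it stays there when the socket has gone). Origin: centre of its underside, 12 mm above the bench; y along the rail, z up.
- holder_bit: black plastic square holder, 44 mm by 44 mm by 10 mm, fixed on the rail: the one on which the hex-bit socket stands at the start (the four look alike; it stays there when the socket has gone). Origin: centre of its underside, 12 mm above the bench; y along the rail, z up.
There are look-alikes about, which are no part of the job. Leave any green or turquoise look-alike of the part that bears wide_centre alone.

How it is judged:
At the end, for the whole second after the job is handed in: Each socket stands upright (within 0.1 rad) and at rest on the floor of its bay (height within 4 mm, within 20 mm of the bay's centre along and across the row), released, the bays filled in the reverse of the order in which the sockets stood on the rail (((y of holder_small in the frame of rail between 0.079 and 0.119 m and y of small_centre in the frame of rack between -0.113 and -0.073 m) or (y of holder_small in the frame of rail between 0.013 and 0.053 m and y of small_centre in the frame of rack between -0.051 and -0.011 m) or (y of holder_small in the frame of rail between -0.053 and -0.013 m and y of small_centre in the frame of rack between 0.011 and 0.051 m) or (y of holder_small in the frame of rail between -0.119 and -0.079 m and y of small_centre in the frame of rack between 0.073 and 0.113 m)) and x of small_centre in the frame of rack between -0.02 and 0.02 m and z of small_centre in the frame of rack between 0.03 and 0.038 m and angle between each of small_centre, wide_centre, deep_centre, bit_centre's own z axis and vertical below 0.1 rad and linear speed of each of socket_small, socket_wide, socket_deep, socket_bit below 0.02 m/s and ((y of holder_wide in the frame of rail between 0.079 and 0.119 m and y of wide_centre in the frame of rack between -0.113 and -0.073 m) or (y of holder_wide in the frame of rail between 0.013 and 0.053 m and y of wide_centre in the frame of rack between -0.051 and -0.011 m) or (y of holder_wide in the frame of rail between -0.053 and -0.013 m and y of wide_centre in the frame of rack between 0.011 and 0.051 m) or (y of holder_wide in the frame of rail between -0.119 and -0.079 m and y of wide_centre in the frame of rack between 0.073 and 0.113 m)) and x of wide_centre in the frame of rack between -0.02 and 0.02 m and z of wide_centre in the frame of rack between 0.031 and 0.039 m and ((y of holder_deep in the frame of rail between 0.079 and 0.119 m and y of deep_centre in the frame of rack between -0.113 and -0.073 m) or (y of holder_deep in the frame of rail between 0.013 and 0.053 m and y of deep_centre in the frame of rack between -0.051 and -0.011 m) or (y of holder_deep in the frame of rail between -0.053 and -0.013 m and y of deep_centre in the frame of rack between 0.011 and 0.051 m) or (y of holder_deep in the frame of rail between -0.119 and -0.079 m and y of deep_centre in the frame of rack between 0.073 and 0.113 m)) and x of deep_centre in the frame of rack between -0.02 and 0.02 m and z of deep_centre in the frame of rack between 0.044 and 0.052 m and ((y of holder_bit in the frame of rail between 0.079 and 0.119 m and y of bit_centre in the frame of rack between -0.113 and -0.073 m) or (y of holder_bit in the frame of rail between 0.013 and 0.053 m and y of bit_centre in the frame of rack between -0.051 and -0.011 m) or (y of holder_bit in the frame of rail between -0.053 and -0.013 m and y of bit_centre in the frame of rack between 0.011 and 0.051 m) or (y of holder_bit in the frame of rail between -0.119 and -0.079 m and y of bit_centre in the frame of rack between 0.073 and 0.113 m)) and x of bit_centre in the frame of rack between -0.02 and 0.02 m and z of bit_centre in the frame of rack between 0.037 and 0.045 m); the robot touches nothing.
It fails at once if a socket is tipped over (by more than 0.95 rad) (angle between any of small_centre, wide_centre, deep_centre, bit_centre's own z axis and vertical above 0.95 rad).
It also fails if it takes over 96 s, if anything falls off the work surface, if the arm or the gripper's body presses on something with over 40 N, if the wrist force passes 120 N, or if a joint passes its speed limit or range.

## Robot

A 6-joint arm with a two-finger parallel gripper is mounted at the origin on the work surface. World frame = base frame: x ahead of the robot, y to its left, z up, the work surface at z = 0. Lengths are in m, angles in rad, forces in N, time in s.
With the tool pointing down it reaches from about 0.375 to 0.825 m from the base axis. Payload 5.5 kg.
Tool frame: the origin (TCP) lies at the very end of the fingers, on their centre line; the grasp point (between the pads) lies 19 mm behind it; y points along the fingers, x is the direction in which the jaws open and shut, and the axes are right-handed (so a half turn about y gives the same grasp; the last joint's range is limited). The gripper opens to 85 mm and grips with 20 to 120 N. Pads are 22 mm wide; open, the fingers measure 114 mm over their backs; the gripper's body (76 mm by 85 mm) begins 54 mm behind the grasp point. The pads swing forward as they close: fully open they stand 13 mm farther back than shut.
Start: joints at [-1.122, 0.314, -0.047, 1.21, 0, 1.571], TCP at [0.26, -0.541, 0.231] pointing down, gripper open.
Joint ranges: [-2.67, 2.67], [-0.69, 1.73], [-1.03, 1.25], [-2.08, 2.16], [-1.42, 1.45], [-3.14, 3.14]. Speed limits (rad/s): [2.39, 2.39, 3.01, 3.14, 3.14, 3.14].

## Interface

Orientations are given as a rotation vector (axis times angle).
In Python, from plant import bot gives the robot as it stands.
- The arm moves only by the tool carry_out, never from a script. Its argument "commands" is a list of rows, each a list of 7 numbers: the shift along the tool's x, y, z in m, then the turn, a rotation vector about the tool's x, y, z in rad, then the gripper command: -1 is fully open, 1 is shut, values between are in proportion. A call has exactly 5 rows; each row is the pose to reach, as a shift and turn from the pose commanded when the call began, along the tool's axes at that moment; what a row does not reach only later rows make up. A row lasts 1/8 s, in which the tool goes at most 62.5 mm and 10.7 degrees, less where a joint would pass 70% of its speed; a pose out of reach is approached as far as the arm can. A call with a gripper value outside its range is refused whole. The fingers move at their own pace and stop on an object; "grip_force" is the grip in N (left out, the last holds). Time passes only in rows, so rows that repeat a pose let the fingers close, or fill a call up. It gives the time, the measured TCP pose, the force and the opening at its end, in the units of the state.
- bot.sense(): the state, without advancing time (a new reading comes with each control period).
- bot.snapshot(name): name is "scene" or "top" or "wrist"; returns the picture (384x512x3 uint8, red, green, blue); there is no depth.
- bot.camera_model(name): a dict with "mtx" (3x3 intrinsics, pixels), "world_to_cam" (4x4, takes a point from world to camera coordinates). Camera axes: x right, y down, z forward; pixel columns grow to the right and rows downward; lengths in m; the calibration is good to about 2 mm. The wrist camera is an equidistant fisheye: a pixel r from the principal point sees the ray r / f radians off the axis. A picture is of the moment at which its call begins: read the wrist's pose just before it. camera_model takes no time and is no camera call; for the wrist camera it gives the pose at the moment of the call.
- bot.sign_off(): hands the job in, once; it reports no verdict.
The state is a dict: "clock": time; "q": joint angles; "qvel": joint speeds; "joint_torque": joint torques, N m; "tcp_pos": TCP position; "orientation": TCP orientation; "contact_force": force on the tool from outside, world axes, zero at the start; "wrist_torque": the same for the moment, N m; "grip_width": opening from 0.0 (shut) to 1.0 (fully open).
Only numpy, scipy, OpenCV 4.12 (cv2) and the standard library are available. Lean on these libraries where they do the work, as an engineer would, in place of code of your own. Each camera call takes 0.05 s, during which the arm holds its last target.

## Working session

There is one attempt and no reset: what is moved stays moved. The work goes in short steps, Python scripts to look and compute and a tool call to move; the robot and the scene stay as the last step left them, time stands still between calls to the robot, and variables do not carry over. Pictures are saved under pics/ and viewed, and the job is handed in when it is done.

Besides the shell and the picture viewer there is one more tool, called after "Request:" by a JSON object that holds its "method" and its "body", one argument or row to a line. carry_out: Moves the arm, as the interface text tells. Its arguments: {"type":"object","properties":{"commands":{"type":"array","items":{"type":"array","items":{"type":"number"}}},"grip_force":{"type":"number"}},"required":["commands"]}

```bash
mkdir -p pics
python3 - <<'E'
from plant import bot
import cv2
s=bot.sense();print(s)
for n in("scene","top"):
    cv2.imwrite(f"pics/{n}0.png",cv2.cvtColor(bot.snapshot(n),cv2.COLOR_RGB2BGR))
    print(n,bot.camera_model(n))
E
```

```text
{'clock': 0.0, 'q': array([-1.12197032e+00,  3.14244947e-01, -4.80588424e-02,  1.21018339e+00,
       -6.98816342e-06,  1.57077736e+00]), 'qvel': array([ 0.00091268,  0.0014654 , -0.00167616,  0.0001263 , -0.00118318,
        0.00090151]), 'joint_torque': array([-8.16037100e-04, -5.39584458e+01,  3.39755201e+01,  1.93342462e-02,
       -1.18908033e-04, -1.35660017e-08]), 'tcp_pos': array([ 0.26009904, -0.54006917,  0.23043208]), 'orientation': array([-1.38781478,  0.87361461, -0.87126071]), 'contact_force': array([ 0.41221524,  0.76751812, -0.1199754 ]), 'wrist_torque': array([0.00604831, 0.02465408, 0.0272541 ]), 'grip_width': 1.0020558283381917}
scene {'mtx': array([[425.73549276,   0.        , 255.02324163],
       [  0.        , 425.73549276, 190.34880784],
       [  0.        ,   0.        ,   1.        ]]), 'world_to_cam': array([[-0.45151497,  0.89208428, -0.01788491,  0.27515736],
       [ 0.55130636,  0.26316279, -0.79171121, -0.23222527],
       [-0.70156648, -0.36732953, -0.61063368,  1.08253166],
       [ 0.        ,  0.        ,  0.        ,  1.        ]])}
top {'mtx': array([[351.50938204,   0.        , 257.36385586],
       [  0.        , 351.50938204, 187.88128245],
       [  0.        ,   0.        ,   1.        ]]), 'world_to_cam': array([[ 0.00524512, -0.99936049,  0.03537076, -0.04837344],
       [-0.99630904, -0.00825315, -0.0854411 ,  0.54540848],
       [ 0.08567838, -0.03479206, -0.99571518,  0.69277728],
       [ 0.        ,  0.        ,  0.        ,  1.        ]])}
```

View pics/scene0.png

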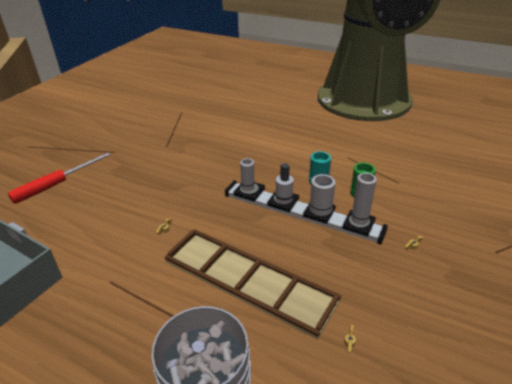

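View pics/top0.png

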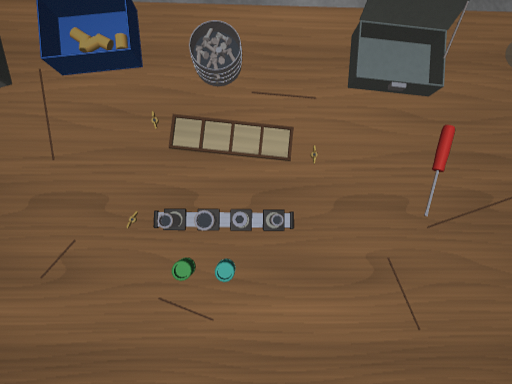

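The rail from +y (left in the top view) to -y reads deep (168,220), wide (207,220), bit (241,220), small (276,220). The empty rack is around (231,138). The green (183,270) and turquoise (225,271) look-alikes stand off the rail. I'll enlarge these to confirm.

Run:
```python
import cv2
a=cv2.imread("pics/top0.png")[105:290,140:305]
cv2.imwrite("pics/top_crop.png",cv2.resize(a,None,fx=3.2,fy=3.2,interpolation=cv2.INTER_CUBIC))
a=cv2.imread("pics/scene0.png")[140:340,155:395]
cv2.imwrite("pics/scene_crop.png",cv2.resize(a,None,fx=3,fy=3,interpolation=cv2.INTER_CUBIC))
```

```text
(no output)
```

View pics/top_crop.png

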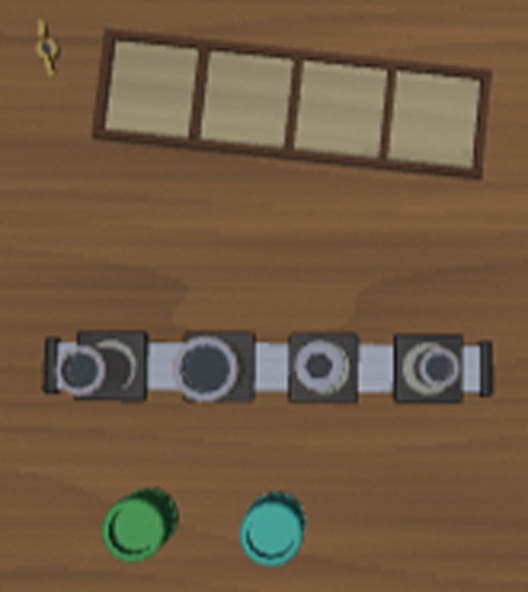

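View pics/scene_crop.png

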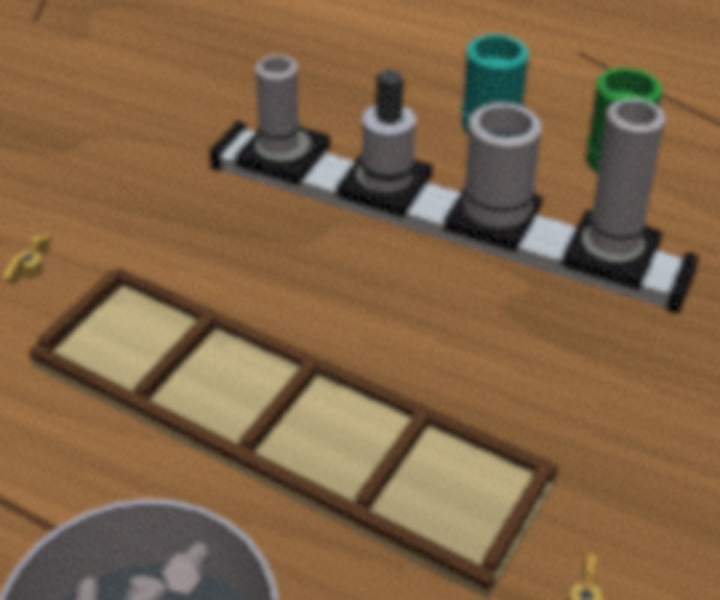

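```bash
cat > h.py <<'E'
import numpy as np,cv2
from scipy.spatial.transform import Rotation as R
from plant import bot
def cast(n,px,z):
    c=bot.camera_model(n);T=c["world_to_cam"];d=np.linalg.inv(c["mtx"])@[px[0],px[1],1]
    o=-T[:3,:3].T@T[:3,3];w=T[:3,:3].T@d
    return o+w*(z-o[2])/w[2]
def pix(n,p):
    c=bot.camera_model(n);T=c["world_to_cam"];q=c["mtx"]@(T[:3,:3]@p+T[:3,3]);return q[:2]/q[2]
E
python3 - <<'E'
from h import *
np.set_printoptions(precision=4,suppress=True)
im=cv2.imread("pics/top0.png");hsv=cv2.cvtColor(im,cv2.COLOR_BGR2HSV)
for p in[(188,132),(200,124),(165,220),(160,220),(204,220),(240,220),(252,219),(277,220)]:print(p,hsv[p[1],p[0]],im[p[1],p[0]])
# bays
for n,roi in(("top",(160,105,145,65)),("scene",(155,220,200,120))):
    I=cv2.imread(f"pics/{n}0.png");H=cv2.cvtColor(I,cv2.COLOR_BGR2HSV)
    m=((H[...,2]>120)&(H[...,1]<125)&(H[...,1]>50)).astype(np.uint8)
    M=np.zeros_like(m);x,y,w,h=roi;M[y:y+h,x:x+w]=m[y:y+h,x:x+w]
    for c in cv2.findContours(M,cv2.RETR_EXTERNAL,cv2.CHAIN_APPROX_NONE)[0]:
        if cv2.contourArea(c)<150:continue
        r=cv2.minAreaRect(c);mo=cv2.moments(c);ce=(mo['m10']/mo['m00'],mo['m01']/mo['m00']);print(n,cv2.contourArea(c),np.array(ce),cast(n,ce,.008),r[1],r[2])
# silver rings/mouths: low-sat
m=(((hsv[...,1]<60))&(hsv[...,2]>0)).astype(np.uint8)*255
cv2.imwrite("pics/m.png",cv2.resize(m[200:240,145:300],None,fx=5,fy=5,interpolation=0))
cv2.imwrite("pics/z.png",cv2.resize(im[200:240,145:300],None,fx=5,fy=5,interpolation=0))
E
```

```text
(188, 132) [ 21  66 139] [103 128 139]
(200, 124) [ 21  66 139] [103 128 139]
(165, 220) [108  37  69] [69 63 59]
(160, 220) [165   9  57] [56 55 57]
(204, 220) [106  40  70] [70 64 59]
(240, 220) [109  41  69] [69 62 58]
(252, 219) [110  31 182] [182 167 160]
(277, 220) [108  36  70] [70 64 60]
top 649.0 [275.171  141.7727] [ 0.6452 -0.0824  0.008 ] (26.014169692993164, 27.008676528930664) 6.009006023406982
top 662.0 [246.0657 138.6548] [ 0.6511 -0.0209  0.008 ] (26.393136978149414, 27.055727005004883) 6.340191841125488
top 654.0 [216.6891 135.5291] [0.657 0.041 0.008] (26.17227554321289, 27.055727005004883) 6.34019136428833
top 652.5 [187.045  132.2779] [0.6631 0.1031 0.008 ] (25.840980529785156, 27.276588439941406) 6.34019136428833
scene 1308.5 [305.5924 304.3884] [0.6625 0.1036 0.008 ] (42.48529052734375, 34.882659912109375) 26.56505012512207
scene 1113.5 [265.9837 285.3895] [0.6566 0.0414 0.008 ] (39.337074279785156, 34.674903869628906) 29.05460548400879
scene 953.0 [229.8055 268.0895] [ 0.6508 -0.0206  0.008 ] (31.298839569091797, 38.991424560546875) 40.23636245727539
scene 815.0 [196.6204 252.1454] [ 0.6448 -0.0827  0.008 ] (26.870058059692383, 38.890872955322266) 45.0
```

View pics/z.png

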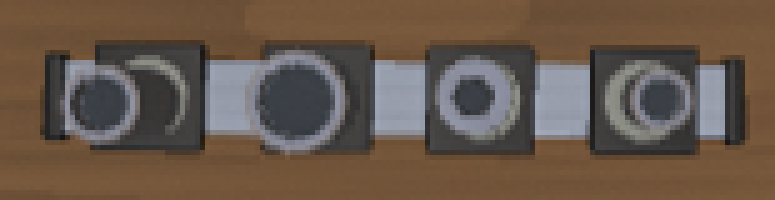

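```bash
python3 - <<'E'
from h import *
np.set_printoptions(precision=4,suppress=True)
im=cv2.imread("pics/top0.png");hsv=cv2.cvtColor(im,cv2.COLOR_BGR2HSV)
def find(n,I,roi):
    H=cv2.cvtColor(I,cv2.COLOR_BGR2HSV).astype(int)
    m=((abs(H[...,0]-107)<8)&(H[...,1]>25)&(H[...,2]<95)).astype(np.uint8)
    M=np.zeros_like(m);x,y,w,h=roi;M[y:y+h,x:x+w]=m[y:y+h,x:x+w]
    return [(cv2.contourArea(c),cv2.minEnclosingCircle(c),cv2.moments(c)) for c in cv2.findContours(M,cv2.RETR_EXTERNAL,cv2.CHAIN_APPROX_NONE)[0] if cv2.contourArea(c)>15]
for n,roi in(("top",(150,205,145,30)),("scene",(230,145,160,80))):
    for A,c,mo in find(n,cv2.imread(f"pics/{n}0.png"),roi):
        ce=np.array((mo['m10']/mo['m00'],mo['m01']/mo['m00']))
        z={}
        print(n,A,ce,c,[cast(n,ce,z)[:2] for z in(.106,.08,.092,.078)])
# holders centres from top (z=.022), pixel from zoom
for u,v in((149.5,99),(317.5,99),(480.5,99),(644.5,99)):print(cast("top",(145+u/5-.5,200+v/5-.5),.022))
E
python3 -c "
import cv2
a=cv2.imread('pics/scene0.png')[145:235,225:390]
cv2.imwrite('pics/zs.png',cv2.resize(a,None,fx=4.8,fy=4.8,interpolation=0))"
```

```text
top 39.0 [276.5385 219.4615] ((276.5, 219.5), 3.8079864978790283) [array([ 0.4821, -0.0766]), array([ 0.482 , -0.0789]), array([ 0.482 , -0.0778]), array([ 0.482 , -0.0791])]
top 22.0 [239.2652 218.7273] ((239.0, 219.0), 3.1623775959014893) [array([ 0.483 , -0.0097]), array([ 0.483 , -0.0093]), array([ 0.483 , -0.0095]), array([ 0.483 , -0.0093])]
top 54.5 [165.2813 220.2691] ((165.0, 220.3333282470703), 4.772702217102051) [array([0.4796, 0.1215]), array([0.4794, 0.1273]), array([0.4795, 0.1246]), array([0.4794, 0.1277])]
top 132.5 [204.1371 219.7887] ((204.03659057617188, 219.69512939453125), 6.998119354248047) [array([0.4808, 0.0528]), array([0.4807, 0.0558]), array([0.4807, 0.0544]), array([0.4807, 0.056 ])]
[0.481  0.1221 0.022 ]
[0.4814 0.0547 0.022 ]
[ 0.4817 -0.0111  0.022 ]
[ 0.4821 -0.0777  0.022 ]
```

View pics/zs.png

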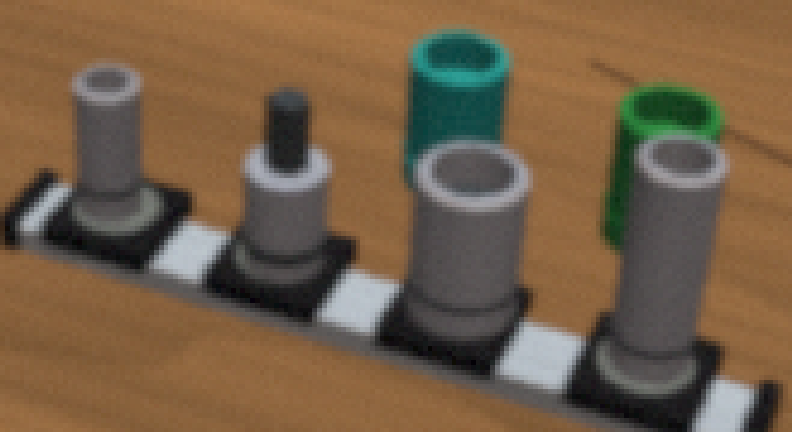

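Run:
```python
from h import *
np.set_printoptions(precision=4,suppress=True)
for n,p,z in(("small",(107,82),.078),("bit",(287,168),.064),("bittop",(289,97),.092),("wide",(472,174),.08),("deep",(681,160),.106)):
    print(n,cast("scene",(225+p[0]/4.8-.5,145+p[1]/4.8-.5),z))
for n,p in(("green",(183,270)),("turq",(225,271))): print(n,cast("top",p,.058))
s=bot.sense();Rm=R.from_rotvec(s['orientation']).as_matrix();print(Rm, s['tcp_pos'])
```

```text
small [ 0.4819 -0.0787  0.078 ]
bit [ 0.4841 -0.0077  0.064 ]
bittop [ 0.4819 -0.0086  0.092 ]
wide [0.4812 0.0572 0.08  ]
deep [0.4807 0.1233 0.106 ]
green [0.3858 0.0964 0.058 ]
turq [0.3839 0.0171 0.058 ]
[[ 0.4339 -0.0007  0.901 ]
 [-0.901   0.0014  0.4339]
 [-0.0015 -1.      0.    ]] [ 0.2601 -0.5401  0.2305]
```

Both views agree. Small is at (.482,-.079), bit at (.4825,-.009), wide at (.481,.0563) and deep at (.480,.1225), all on the rail with about 66 mm spacing. The bays are at (.663,.1033), (.6568,.0412), (.651,-.0207) and (.645,-.0825). The targets are small to +93, bit to +31, wide to -31 and deep to -93.

I'll keep the jaws along world x throughout.

Request:
{"method": "carry_out", "body": {
  "commands": [
    [-0.032,0.004,0.04,0,-0.112,0,-1],
    [-0.064,0.008,0.08,0,-0.224,0,-1],
    [-0.096,0.012,0.12,0,-0.337,0,-1],
    [-0.128,0.016,0.16,0,-0.449,0,-1],
    [-0.16,0.02,0.2,0,-0.561,0,-1]
  ],
  "grip_force": 40
}}

```text
clock: 0.72
tcp_pos: [0.3714, -0.308, 0.2109]
orientation: [-1.526, 0.437, -0.437]
contact_force: [0.3, -0.0, -0.4]
grip_width: 1.001
```

```bash
cat >> h.py <<'E'
def delta(p):
    s=bot.sense();M=R.from_rotvec(s['orientation']).as_matrix()
    Rt=np.array([[1,0,0],[0,0,1],[0,-1,0.]])
    print("t",round(s['clock'],2),"tcp",s['tcp_pos'].round(4),"shift",(M.T@(np.array(p)-s['tcp_pos'])).round(4),"turn",R.from_matrix(M.T@Rt).as_rotvec().round(4),"F",s['contact_force'].round(1),"w",round(s['grip_width'],3))
E
python3 -c "
from h import *
delta((.482,-.079,.19))"
```

```text
t 0.72 tcp [ 0.3714 -0.308   0.2109] shift [-0.0273  0.021   0.2528] turn [-3.000e-04 -5.577e-01 -2.000e-04] F [ 0.3 -0.  -0.4] w 1.001
```

Request:
{"method": "carry_out", "body": {
  "commands": [
    [-0.0055,0.004,0.051,0,-0.112,0,-1],
    [-0.011,0.008,0.102,0,-0.223,0,-1],
    [-0.0165,0.012,0.152,0,-0.335,0,-1],
    [-0.022,0.016,0.203,0,-0.447,0,-1],
    [-0.0273,0.021,0.2528,0,-0.558,0,-1]
  ]
}}

```text
clock: 1.35
tcp_pos: [0.4829, -0.0794, 0.19]
orientation: [-1.571, -0.001, 0.001]
contact_force: [0.8, -0.1, -0.9]
grip_width: 1.0
```

```bash
python3 -c "
from h import *
delta((.482,-.079,.033))
cv2.imwrite('pics/w1.png',cv2.cvtColor(bot.snapshot('wrist'),cv2.COLOR_RGB2BGR))
cv2.imwrite('pics/t1.png',cv2.cvtColor(bot.snapshot('top'),cv2.COLOR_RGB2BGR))"
```

```text
t 1.35 tcp [ 0.4829 -0.0794  0.19  ] shift [-0.0009  0.157   0.0004] turn [ 0.0001  0.0008 -0.0001] F [ 0.8 -0.1 -0.9] w 1.0
```

View pics/w1.png

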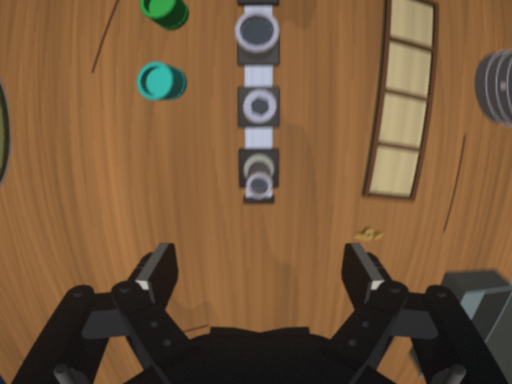

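The wrist view shows the small socket at (259,185), midway between the fingers at columns 160 and 360. Going down.

Request:
{"method": "carry_out", "body": {
  "commands": [
    [-0.001,0.045,0,0,0,0,-1],
    [-0.001,0.09,0,0,0,0,-1],
    [-0.001,0.125,0,0,0,0,-0.6],
    [-0.001,0.148,0,0,0,0,-0.4],
    [-0.001,0.157,0,0,0,0,-0.2]
  ]
}}

```text
clock: 2.08
tcp_pos: [0.4798, -0.0815, 0.0319]
orientation: [-1.571, 0.006, -0.001]
contact_force: [0.1, -0.2, 0.4]
grip_width: 0.603
```

```bash
python3 -c "
from h import *
delta((.482,-.079,.033))
cv2.imwrite('pics/w2.png',cv2.cvtColor(bot.snapshot('wrist'),cv2.COLOR_RGB2BGR))"
```

```text
t 2.08 tcp [ 0.4798 -0.0815  0.0319] shift [ 0.0022 -0.0011  0.0025] turn [-0.0002 -0.0043 -0.0029] F [ 0.1 -0.2  0.4] w 0.603
```

View pics/w2.png

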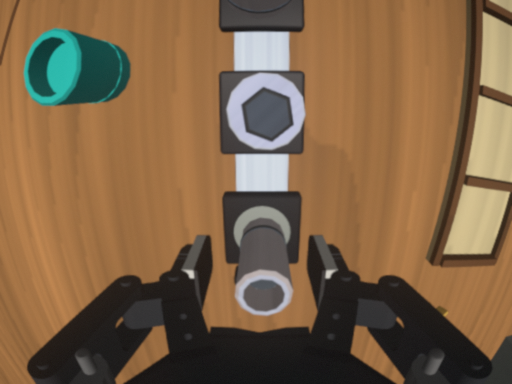

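Small socket at (264,290) between the pads at (205,312 cols). Closing.

Request:
{"method": "carry_out", "body": {
  "commands": [
    [0.001,0,0.001,0,0,0,0.2],
    [0.001,0,0.001,0,0,0,1],
    [0.001,0,0.001,0,0,0,1],
    [0.001,0,0.001,0,0,0,1],
    [0.001,0,0.001,0,0,0,1]
  ]
}}

```text
clock: 2.75
tcp_pos: [0.4836, -0.0803, 0.0344]
orientation: [-1.571, 0.001, -0.004]
contact_force: [-1.0, -0.3, 6.9]
grip_width: 0.269
```

```bash
python3 -c "
from h import *
delta((.482,-.079,.16))"
```

```text
t 2.75 tcp [ 0.4836 -0.0803  0.0344] shift [-0.0013 -0.1256  0.0012] turn [ 0.0006 -0.003   0.0022] F [-1.  -0.3  6.9] w 0.269
```

Request:
{"method": "carry_out", "body": {
  "commands": [
    [0,-0.015,0,0,0,0,1],
    [0,-0.045,0,0,0,0,1],
    [0,-0.08,0,0,0,0,1],
    [0,-0.115,0,0,0,0,1],
    [0,-0.125,0,0,0,0,1]
  ]
}}

```text
clock: 3.38
tcp_pos: [0.484, -0.0803, 0.1611]
orientation: [-1.571, -0.001, -0.006]
contact_force: [-0.5, -0.9, -1.0]
grip_width: 0.269
```

Request:
{"method": "carry_out", "body": {
  "commands": [
    [0.03,0,0.03,0,0,0,1],
    [0.07,0,0.07,0,0,0,1],
    [0.115,0,0.115,0,0,0,1],
    [0.155,0,0.155,0,0,0,1],
    [0.18,0,0.182,0,0,0,1]
  ]
}}

```text
clock: 4.0
tcp_pos: [0.6639, 0.1035, 0.1569]
orientation: [-1.571, 0.002, -0.0]
contact_force: [0.5, -0.5, -2.0]
grip_width: 0.269
```

Request:
{"method": "carry_out", "body": {
  "commands": [
    [0,0.02,0,0,0,0,1],
    [0,0.05,0,0,0,0,1],
    [0,0.08,0,0,0,0,1],
    [0,0.1,0,0,0,0,1],
    [0,0.1,0,0,0,0,1]
  ]
}}

```text
clock: 4.62
tcp_pos: [0.6605, 0.101, 0.0554]
orientation: [-1.572, 0.007, 0.002]
contact_force: [0.5, 0.6, -1.6]
grip_width: 0.267
```

```bash
python3 -c "
from h import *
delta((.663,.1033,.018))
a=cv2.cvtColor(bot.snapshot('wrist'),cv2.COLOR_RGB2BGR)
b=cv2.cvtColor(bot.snapshot('scene'),cv2.COLOR_RGB2BGR)
cv2.imwrite('pics/w3.png',a)
cv2.imwrite('pics/s3.png',cv2.resize(b[150:350,140:400],None,fx=3,fy=3))
delta((.663,.1033,.018))"
```

```text
t 4.62 tcp [0.6605 0.101  0.0554] shift [0.0027 0.0374 0.0023] turn [ 0.0008 -0.003  -0.0055] F [ 0.5  0.6 -1.6] w 0.267
t 4.72 tcp [0.6628 0.1014 0.0583] shift [0.0002 0.0403 0.0019] turn [ 0.0001 -0.003  -0.0007] F [-0.3  0.1 -1.5] w 0.272
```

View pics/w3.png

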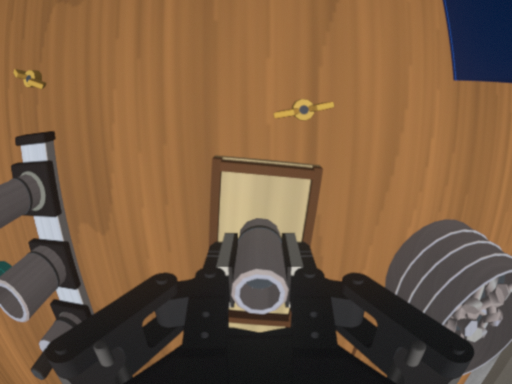

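View pics/s3.png

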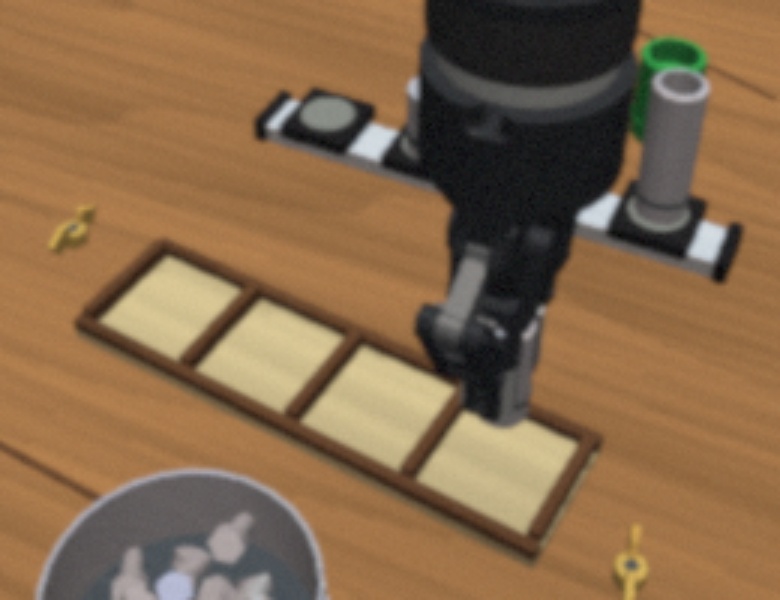

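Socket held upright over the left bay. Lowering slowly.

Request:
{"method": "carry_out", "body": {
  "commands": [
    [0,0.012,0.002,0,0,0,1],
    [0,0.024,0.002,0,0,0,1],
    [0,0.034,0.002,0,0,0,1],
    [0,0.04,0.002,0,0,0,1],
    [0,0.04,0.002,0,0,0,1]
  ]
}}

```text
clock: 5.35
tcp_pos: [0.6629, 0.1033, 0.0185]
orientation: [-1.571, 0.002, -0.002]
contact_force: [-1.8, -1.2, 1.9]
grip_width: 0.272
```

Request:
{"method": "carry_out", "body": {
  "commands": [
    [0,0,0,0,0,0,1],
    [0,0,0,0,0,0,0.3],
    [0,0,0,0,0,0,0.2],
    [0,0,0,0,0,0,-0.2],
    [0,0,0,0,0,0,-0.4]
  ]
}}

```text
clock: 5.98
tcp_pos: [0.6631, 0.1034, 0.0183]
orientation: [-1.571, 0.002, -0.002]
contact_force: [-0.3, 0.1, -0.9]
grip_width: 0.698
```

```bash
python3 -c "
from h import *
delta((.663,.1033,.018))
a=cv2.cvtColor(bot.snapshot('wrist'),cv2.COLOR_RGB2BGR)
cv2.imwrite('pics/w4.png',a)"
```

```text
t 5.97 tcp [0.6631 0.1034 0.0183] shift [-0.0001  0.0003 -0.0001] turn [-0.     -0.003   0.0001] F [-0.3  0.1 -0.9] w 0.698
```

View pics/w4.png

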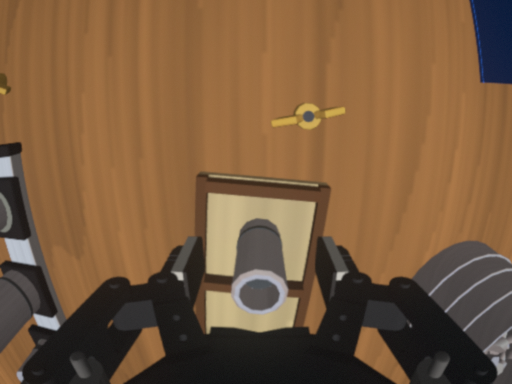

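Small stands free and upright in the left bay at (260,290). Next, the hex-bit socket.

Request:
{"method": "carry_out", "body": {
  "commands": [
    [0,-0.02,0,0,0,0,-0.6],
    [0,-0.05,0,0,0,0,-1],
    [0,-0.095,0,0,0,0,-1],
    [0,-0.13,0,0,0,0,-1],
    [0,-0.142,0,0,0,0,-1]
  ]
}}

```text
clock: 6.65
tcp_pos: [0.6649, 0.1037, 0.1646]
orientation: [-1.57, -0.002, -0.007]
contact_force: [0.1, 0.4, -0.1]
grip_width: 1.001
```

Request:
{"method": "carry_out", "body": {
  "commands": [
    [-0.03,0,-0.02,0,0,0,-1],
    [-0.075,0,-0.045,0,0,0,-1],
    [-0.12,0,-0.075,0,0,0,-1],
    [-0.16,0,-0.1,0,0,0,-1],
    [-0.1805,0,-0.1125,0,0,0,-1]
  ]
}}

```text
clock: 7.28
tcp_pos: [0.4793, -0.0095, 0.1599]
orientation: [-1.571, 0.005, -0.002]
contact_force: [0.2, -0.5, -0.2]
grip_width: 1.002
```

```bash
python3 -c "
from h import *
bot.snapshot('wrist');b=bot.snapshot('wrist')
delta((.4825,-.009,.031))
a=cv2.cvtColor(b,cv2.COLOR_RGB2BGR)
cv2.imwrite('pics/w5.png',a)"
```

```text
t 7.38 tcp [ 0.4795 -0.0095  0.16  ] shift [0.0033 0.129  0.0006] turn [ 0.0002 -0.0048 -0.002 ] F [-0.  -0.4  0.8] w 1.001
```

View pics/w5.png

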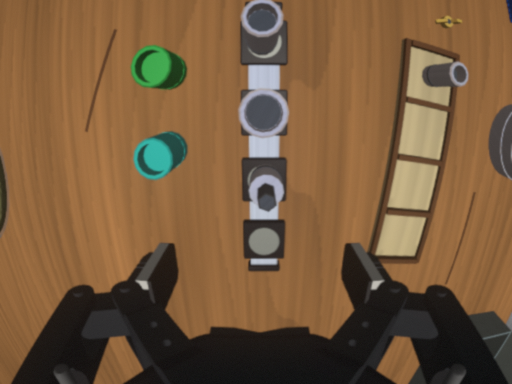

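Hex-bit socket (dark hex at (266,195)) is right of the finger midline (260), matching the 3 mm shift. Descending with the correction.

Request:
{"method": "carry_out", "body": {
  "commands": [
    [0.003,0.04,0.0005,0,0,0,-1],
    [0.003,0.08,0.0005,0,0,0,-1],
    [0.003,0.11,0.0005,0,0,0,-0.6],
    [0.003,0.125,0.0005,0,0,0,-0.4],
    [0.003,0.129,0.0005,0,0,0,-0.2]
  ]
}}

```text
clock: 8.0
tcp_pos: [0.4852, -0.0078, 0.0306]
orientation: [-1.571, 0.003, -0.001]
contact_force: [0.3, 0.5, -0.6]
grip_width: 0.605
```

```bash
python3 -c "
from h import *
delta((.4825,-.009,.031))
a=bot.snapshot('wrist')
delta((.4825,-.009,.031))
cv2.imwrite('pics/w6.png',cv2.cvtColor(a,cv2.COLOR_RGB2BGR))"
```

```text
t 8.0 tcp [ 0.4852 -0.0078  0.0306] shift [-0.0027 -0.0004 -0.0012] turn [-0.0001 -0.0027 -0.0011] F [ 0.3  0.5 -0.6] w 0.605
t 8.05 tcp [ 0.4855 -0.0079  0.0309] shift [-0.003  -0.0001 -0.0012] turn [-0.0001 -0.0027 -0.0005] F [-0.2  0.4 -0.3] w 0.598
```

View pics/w6.png

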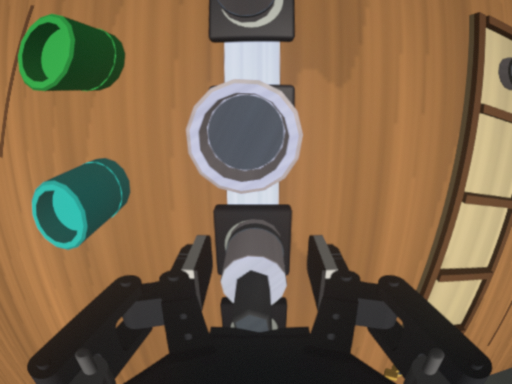

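Collar at column 254, finger mid 258: shift back by 2 mm, and close.

Request:
{"method": "carry_out", "body": {
  "commands": [
    [-0.002,0,-0.001,0,0,0,-0.2],
    [-0.002,0,-0.001,0,0,0,0.2],
    [-0.002,0,-0.001,0,0,0,1],
    [-0.002,0,-0.001,0,0,0,1],
    [-0.002,0,-0.001,0,0,0,1]
  ]
}}

```text
clock: 8.68
tcp_pos: [0.4839, -0.0091, 0.0324]
orientation: [-1.571, 0.001, -0.004]
contact_force: [-2.4, -0.1, 6.4]
grip_width: 0.339
```

Request:
{"method": "carry_out", "body": {
  "commands": [
    [0,0,0,0,0,0,1],
    [0,-0.03,0,0,0,0,1],
    [0,-0.07,0,0,0,0,1],
    [0,-0.105,0,0,0,0,1],
    [0,-0.125,0,0,0,0,1]
  ]
}}

```text
clock: 9.3
tcp_pos: [0.484, -0.0091, 0.1584]
orientation: [-1.571, 0.0, -0.004]
contact_force: [0.7, -0.3, -1.2]
grip_width: 0.338
```

```bash
python3 -c "
from h import *
a=bot.snapshot('wrist')
delta((.6568,.0412,.156))
cv2.imwrite('pics/w7.png',cv2.cvtColor(a,cv2.COLOR_RGB2BGR))"
```

```text
t 9.35 tcp [ 0.4851 -0.0091  0.1603] shift [0.1715 0.0052 0.0508] turn [ 0.     -0.0031  0.0051] F [0.5 0.3 0. ] w 0.341
```

View pics/w7.png

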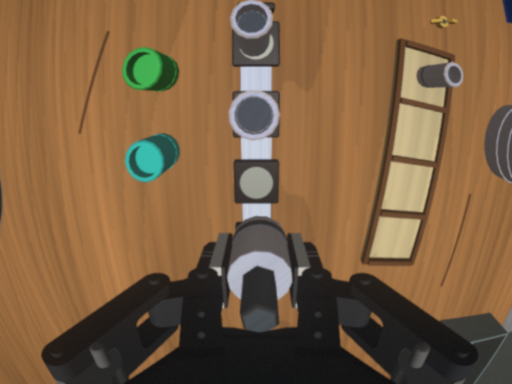

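Bit socket gripped and lifted (collar at (260,275)), and its holder is empty. Carrying it to the +31 bay.

Request:
{"method": "carry_out", "body": {
  "commands": [
    [0.025,0,0.008,0,0,0,1],
    [0.065,0,0.02,0,0,0,1],
    [0.11,0,0.033,0,0,0,1],
    [0.15,0,0.045,0,0,0,1],
    [0.173,0,0.0505,0,0,0,1]
  ]
}}

```text
clock: 9.98
tcp_pos: [0.6578, 0.0416, 0.155]
orientation: [-1.571, 0.002, -0.001]
contact_force: [0.5, -0.7, -2.1]
grip_width: 0.338
```

Request:
{"method": "carry_out", "body": {
  "commands": [
    [0,0.02,0,0,0,0,1],
    [0,0.05,0,0,0,0,1],
    [0,0.08,0,0,0,0,1],
    [0,0.1,0,0,0,0,1],
    [0,0.1,0,0,0,0,1]
  ]
}}

```text
clock: 10.6
tcp_pos: [0.654, 0.0407, 0.0536]
orientation: [-1.571, 0.006, 0.002]
contact_force: [-1.0, -0.5, -0.8]
grip_width: 0.338
```

```bash
python3 -c "
from h import *
delta((.6568,.0412,.016))
a=bot.snapshot('wrist');bot.snapshot('wrist')
delta((.6568,.0412,.016))
cv2.imwrite('pics/w8.png',cv2.cvtColor(a,cv2.COLOR_RGB2BGR))"
```

```text
t 10.6 tcp [0.654  0.0407 0.0536] shift [0.003  0.0375 0.0005] turn [ 0.0003 -0.0031 -0.005 ] F [-1.  -0.5 -0.8] w 0.338
t 10.7 tcp [0.6563 0.0409 0.0563] shift [0.0005 0.0403 0.0003] turn [-0.     -0.003  -0.0003] F [-0.2  0.5 -0.9] w 0.337
```

View pics/w8.png

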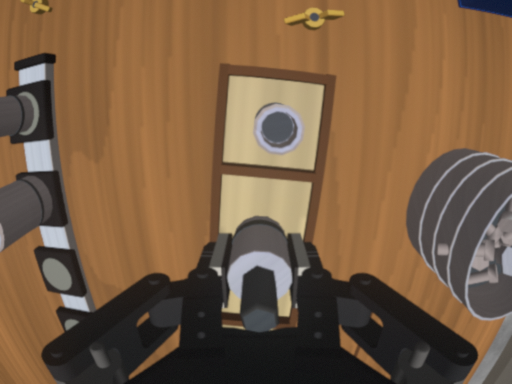

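Small stands in the bay at (278,128), and the bit socket is over the next bay. Lower and release.

Request:
{"method": "carry_out", "body": {
  "commands": [
    [0,0.012,0,0,0,0,1],
    [0,0.024,0,0,0,0,1],
    [0,0.034,0,0,0,0,1],
    [0,0.04,0,0,0,0,1],
    [0,0.04,0,0,0,0,1]
  ]
}}

```text
clock: 11.32
tcp_pos: [0.6563, 0.0409, 0.0164]
orientation: [-1.571, 0.002, -0.002]
contact_force: [-0.6, 0.0, 0.8]
grip_width: 0.34
```

Request:
{"method": "carry_out", "body": {
  "commands": [
    [0,0,0,0,0,0,1],
    [0,0,0,0,0,0,0.2],
    [0,0,0,0,0,0,0.1],
    [0,0,0,0,0,0,-0.2],
    [0,0,0,0,0,0,-0.4]
  ]
}}

```text
clock: 11.95
tcp_pos: [0.6564, 0.0409, 0.0163]
orientation: [-1.571, 0.002, -0.002]
contact_force: [-0.3, -1.0, -0.1]
grip_width: 0.698
```

```bash
python3 -c "
from h import *
delta((.6568,.0412,.016))
a=bot.snapshot('wrist')
cv2.imwrite('pics/w9.png',cv2.cvtColor(a,cv2.COLOR_RGB2BGR))"
```

```text
t 11.95 tcp [0.6564 0.0409 0.0163] shift [0.0004 0.0003 0.0003] turn [ 0.     -0.003   0.0001] F [-0.3 -1.  -0.1] w 0.698
```

View pics/w9.png

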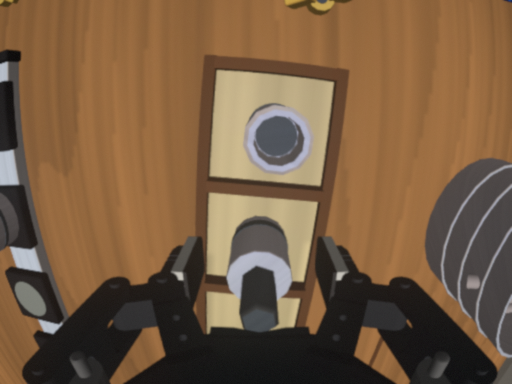

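Bit socket is released and upright at (260,270). Next is the wide chrome socket on the rail at top-view (204,220), not the green one at (183,270) or the turquoise one at (225,271), which stand off the rail.

Request:
{"method": "carry_out", "body": {
  "commands": [
    [0,-0.02,0,0,0,0,-0.6],
    [0,-0.05,0,0,0,0,-1],
    [0,-0.095,0,0,0,0,-1],
    [0,-0.13,0,0,0,0,-1],
    [0,-0.144,0,0,0,0,-1]
  ]
}}

```text
clock: 12.62
tcp_pos: [0.6577, 0.041, 0.1628]
orientation: [-1.571, -0.001, -0.005]
contact_force: [1.1, 0.4, 0.9]
grip_width: 1.002
```

Request:
{"method": "carry_out", "body": {
  "commands": [
    [-0.03,0,0.003,0,0,0,-1],
    [-0.075,0,0.006,0,0,0,-1],
    [-0.12,0,0.01,0,0,0,-1],
    [-0.16,0,0.014,0,0,0,-1],
    [-0.1755,0,0.0155,0,0,0,-1]
  ]
}}

```text
clock: 13.25
tcp_pos: [0.4782, 0.0569, 0.1593]
orientation: [-1.571, 0.004, -0.0]
contact_force: [-0.3, -0.6, -0.1]
grip_width: 0.993
```

```bash
python3 -c "
from h import *
b=bot.snapshot('wrist')
delta((.481,.0563,.033));bot.snapshot('wrist');delta((.481,.0563,.033))
a=cv2.cvtColor(b,cv2.COLOR_RGB2BGR)
cv2.imwrite('pics/w10.png',a)"
```

```text
t 13.3 tcp [0.4776 0.057  0.1595] shift [ 0.0038  0.1265 -0.0007] turn [ 0.0001 -0.0025 -0.0027] F [-1.3 -0.3 -0.1] w 1.003
t 13.35 tcp [0.4797 0.057  0.1599] shift [ 0.0014  0.1269 -0.0007] turn [ 0.0001 -0.0026 -0.0008] F [-0.2 -0.  -0.4] w 0.997
```

View pics/w10.png

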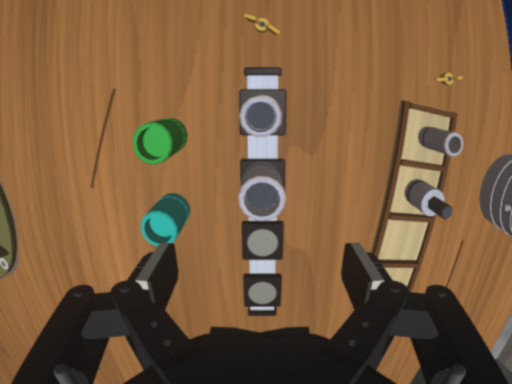

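Wide chrome socket at (262,195) lies on the finger midline.

Request:
{"method": "carry_out", "body": {
  "commands": [
    [0.001,0.04,-0.0005,0,0,0,-1],
    [0.001,0.08,-0.0005,0,0,0,-1],
    [0.001,0.11,-0.0005,0,0,0,-1],
    [0.001,0.123,-0.0005,0,0,0,-0.8],
    [0.001,0.127,-0.0005,0,0,0,-0.6]
  ]
}}

```text
clock: 13.98
tcp_pos: [0.4826, 0.0564, 0.0328]
orientation: [-1.571, 0.003, -0.002]
contact_force: [-0.0, -1.2, -0.2]
grip_width: 0.8
```

```bash
python3 -c "
from h import *
a=bot.snapshot('wrist')
delta((.481,.0563,.033))
cv2.imwrite('pics/w11.png',cv2.cvtColor(a,cv2.COLOR_RGB2BGR))"
```

```text
t 14.03 tcp [0.4826 0.0564 0.033 ] shift [-0.0016  0.     -0.0001] turn [ 0.     -0.0032  0.    ] F [ 0.1 -0.3 -0.8] w 0.8
```

View pics/w11.png

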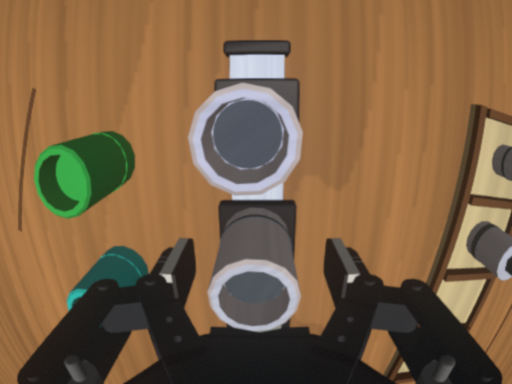

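Request:
{"method": "carry_out", "body": {
  "commands": [
    [-0.0015,0,0,0,0,0,-0.3],
    [-0.0015,0,0,0,0,0,0],
    [-0.0015,0,0,0,0,0,0.3],
    [-0.0015,0,0,0,0,0,1],
    [-0.0015,0,0,0,0,0,1]
  ],
  "grip_force": 60
}}

```text
clock: 14.65
tcp_pos: [0.4811, 0.0565, 0.0344]
orientation: [-1.571, 0.001, -0.004]
contact_force: [-1.4, -0.8, 6.3]
grip_width: 0.431
```

Request:
{"method": "carry_out", "body": {
  "commands": [
    [0,0,0,0,0,0,1],
    [0,-0.03,0,0,0,0,1],
    [0,-0.07,0,0,0,0,1],
    [0,-0.105,0,0,0,0,1],
    [0,-0.125,0,0,0,0,1]
  ]
}}

```text
clock: 15.28
tcp_pos: [0.4809, 0.0565, 0.1602]
orientation: [-1.571, 0.001, -0.004]
contact_force: [0.0, -0.6, -3.3]
grip_width: 0.438
```

```bash
python3 -c "
from h import *
a=bot.snapshot('wrist');bot.snapshot('wrist')
delta((.651,-.0207,.158))
cv2.imwrite('pics/w12.png',cv2.cvtColor(a,cv2.COLOR_RGB2BGR))"
```

```text
t 15.38 tcp [0.4819 0.0566 0.1605] shift [ 0.1693  0.0031 -0.0768] turn [-0.0004 -0.003   0.0041] F [ 0.4  0.1 -3. ] w 0.431
```

View pics/w12.png

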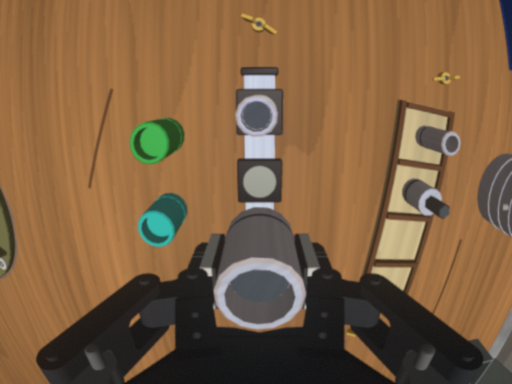

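Wide socket held upright. Carrying it to the -31 bay.

Request:
{"method": "carry_out", "body": {
  "commands": [
    [0.025,0,-0.012,0,0,0,1],
    [0.065,0,-0.03,0,0,0,1],
    [0.11,0,-0.05,0,0,0,1],
    [0.15,0,-0.07,0,0,0,1],
    [0.17,0,-0.077,0,0,0,1]
  ]
}}

```text
clock: 16.0
tcp_pos: [0.6512, -0.0224, 0.156]
orientation: [-1.571, 0.005, -0.002]
contact_force: [-0.5, -0.1, -3.8]
grip_width: 0.432
```

Request:
{"method": "carry_out", "body": {
  "commands": [
    [0,0.02,0,0,0,0,1],
    [0,0.05,0,0,0,0,1],
    [0,0.08,0,0,0,0,1],
    [0,0.1,0,0,0,0,1],
    [0,0.1,0,0,0,0,1]
  ]
}}

```text
clock: 16.62
tcp_pos: [0.6472, -0.021, 0.0547]
orientation: [-1.571, 0.007, 0.003]
contact_force: [-0.5, -0.1, -3.1]
grip_width: 0.434
```

```bash
python3 -c "
from h import *
bot.snapshot('wrist');a=bot.snapshot('wrist')
delta((.651,-.0207,.018))
cv2.imwrite('pics/w13.png',cv2.cvtColor(a,cv2.COLOR_RGB2BGR))"
```

```text
t 16.73 tcp [ 0.6497 -0.021   0.0578] shift [0.0013 0.0398 0.0003] turn [-0.     -0.0029 -0.0011] F [ 0.5 -0.4 -2.1] w 0.43
```

View pics/w13.png

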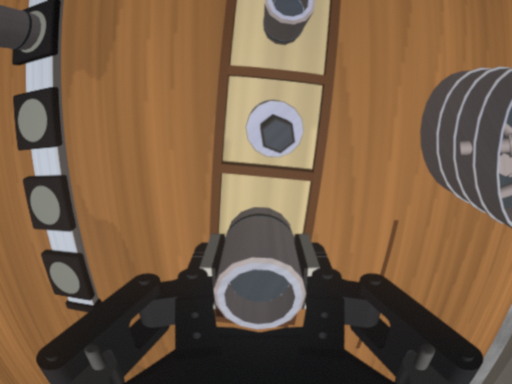

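The wide socket is over the third bay, with the bit at (275,130) and small at (288,10) still upright. Lower and release.

Request:
{"method": "carry_out", "body": {
  "commands": [
    [0.001,0.012,0,0,0,0,1],
    [0.001,0.024,0,0,0,0,1],
    [0.001,0.034,0,0,0,0,1],
    [0.001,0.04,0,0,0,0,1],
    [0.001,0.04,0,0,0,0,1]
  ]
}}

```text
clock: 17.35
tcp_pos: [0.6511, -0.0211, 0.0184]
orientation: [-1.571, 0.002, -0.002]
contact_force: [-2.0, -0.5, -0.1]
grip_width: 0.429
```

Request:
{"method": "carry_out", "body": {
  "commands": [
    [0,0,0,0,0,0,1],
    [0,0,0,0,0,0,0],
    [0,0,0,0,0,0,-0.2],
    [0,0,0,0,0,0,-0.4],
    [0,0,0,0,0,0,-0.6]
  ]
}}

```text
clock: 17.98
tcp_pos: [0.6513, -0.0211, 0.0184]
orientation: [-1.571, 0.002, -0.003]
contact_force: [-0.3, 0.1, -0.0]
grip_width: 0.797
```

```bash
python3 -c "
from h import *
a=bot.snapshot('wrist')
delta((.651,-.0207,.018))
cv2.imwrite('pics/w14.png',cv2.cvtColor(a,cv2.COLOR_RGB2BGR))"
```

```text
t 18.02 tcp [ 0.6513 -0.0211  0.0183] shift [-0.0003  0.0003  0.0004] turn [ 0.     -0.003   0.0002] F [ 0.2 -0.4 -0.3] w 0.805
```

View pics/w14.png

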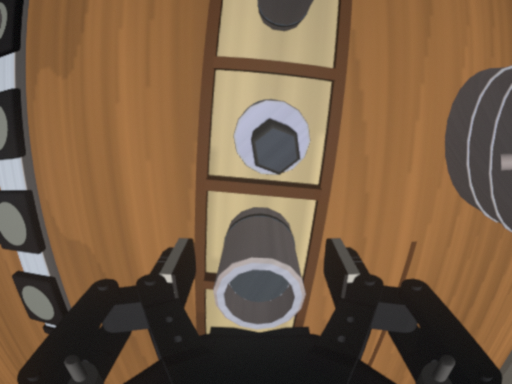

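Wide is released and upright in bay 3 at (260,290). Next, the deep socket.

Request:
{"method": "carry_out", "body": {
  "commands": [
    [0,-0.02,0,0,0,0,-0.8],
    [0,-0.05,0,0,0,0,-1],
    [0,-0.095,0,0,0,0,-1],
    [0,-0.13,0,0,0,0,-1],
    [0,-0.15,0,0,0,0,-1]
  ]
}}

```text
clock: 18.65
tcp_pos: [0.6522, -0.0211, 0.1708]
orientation: [-1.571, -0.0, -0.005]
contact_force: [-0.5, 0.7, 0.2]
grip_width: 0.999
```

Request:
{"method": "carry_out", "body": {
  "commands": [
    [-0.03,0,0.025,0,0,0,-1],
    [-0.07,0,0.06,0,0,0,-1],
    [-0.115,0,0.095,0,0,0,-1],
    [-0.155,0,0.13,0,0,0,-1],
    [-0.171,0,0.1435,0,0,0,-1]
  ]
}}

```text
clock: 19.27
tcp_pos: [0.4785, 0.1242, 0.1685]
orientation: [-1.571, 0.001, -0.0]
contact_force: [0.9, 0.3, 0.5]
grip_width: 1.0
```

```bash
python3 -c "
from h import *
bot.snapshot('wrist');b=bot.snapshot('wrist')
delta((.480,.1225,.044))
a=cv2.cvtColor(b,cv2.COLOR_RGB2BGR)
cv2.imwrite('pics/w15.png',a)"
```

```text
t 19.38 tcp [0.4794 0.124  0.1686] shift [ 0.0005  0.1246 -0.0015] turn [-0.0001 -0.0006  0.0001] F [ 1.5 -0.3 -0. ] w 0.996
```

View pics/w15.png

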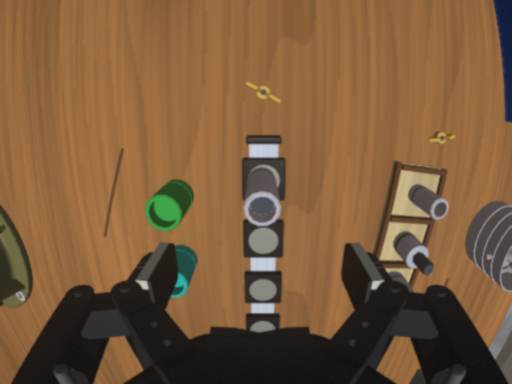

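Deep socket at (262,207) is on the midline. The green look-alike is 19 mm clear of the fingers, and I'll narrow the jaws before descending for margin.

Request:
{"method": "carry_out", "body": {
  "commands": [
    [0.0005,0.02,-0.001,0,0,0,-0.4],
    [0.0005,0.045,-0.001,0,0,0,-0.4],
    [0.0005,0.08,-0.001,0,0,0,-0.4],
    [0.0005,0.11,-0.001,0,0,0,-0.4],
    [0.0005,0.1245,-0.001,0,0,0,-0.4]
  ]
}}

```text
clock: 20.0
tcp_pos: [0.4813, 0.121, 0.0423]
orientation: [-1.572, 0.004, -0.002]
contact_force: [0.1, 0.1, -0.5]
grip_width: 0.701
```

```bash
python3 -c "
from h import *
bot.snapshot('wrist');a=bot.snapshot('wrist')
delta((.480,.1225,.044))
cv2.imwrite('pics/w16.png',cv2.cvtColor(a,cv2.COLOR_RGB2BGR))"
```

```text
t 20.1 tcp [0.4808 0.1212 0.0425] shift [-0.0008 -0.0015  0.0013] turn [ 0.0008 -0.0039 -0.0022] F [-0.4 -0.4 -0.9] w 0.7
```

View pics/w16.png

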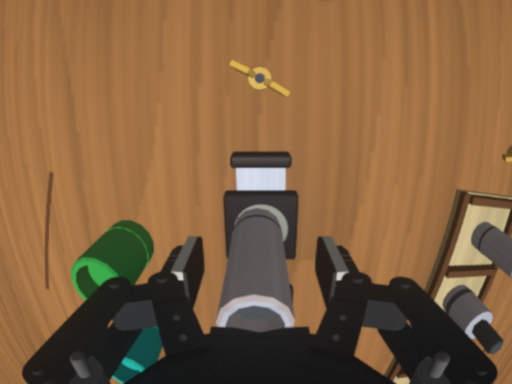

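Request:
{"method": "carry_out", "body": {
  "commands": [
    [-0.001,-0.001,0.001,0,0,0,-0.2],
    [-0.001,-0.001,0.001,0,0,0,0.1],
    [-0.001,-0.001,0.001,0,0,0,1],
    [-0.001,-0.001,0.001,0,0,0,1],
    [-0.001,-0.001,0.001,0,0,0,1]
  ]
}}

```text
clock: 20.72
tcp_pos: [0.4808, 0.1232, 0.0459]
orientation: [-1.57, 0.001, -0.004]
contact_force: [-1.0, -0.1, 6.0]
grip_width: 0.317
```

```bash
python3 -c "
from h import *
delta((.480,.1225,.044))"
```

```text
t 20.73 tcp [0.4808 0.1232 0.0459] shift [-0.0008  0.0019 -0.0007] turn [-0.0005 -0.0028  0.0017] F [-1.  -0.1  6. ] w 0.317
```

Request:
{"method": "carry_out", "body": {
  "commands": [
    [0,0,0,0,0,0,1],
    [0,-0.03,0,0,0,0,1],
    [0,-0.07,0,0,0,0,1],
    [0,-0.105,0,0,0,0,1],
    [0,-0.125,0,0,0,0,1]
  ]
}}

```text
clock: 21.35
tcp_pos: [0.4807, 0.1231, 0.1718]
orientation: [-1.57, 0.001, -0.004]
contact_force: [0.1, -1.5, -3.3]
grip_width: 0.311
```

```bash
python3 -c "
from h import *
a=bot.snapshot('wrist');bot.snapshot('wrist')
delta((.645,-.0825,.168))
cv2.imwrite('pics/w17.png',cv2.cvtColor(a,cv2.COLOR_RGB2BGR))"
```

```text
t 21.45 tcp [0.4816 0.1234 0.1721] shift [ 0.1639  0.0046 -0.2054] turn [-0.001  -0.0029  0.0042] F [ 0.1 -0.6 -3.4] w 0.314
```

View pics/w17.png

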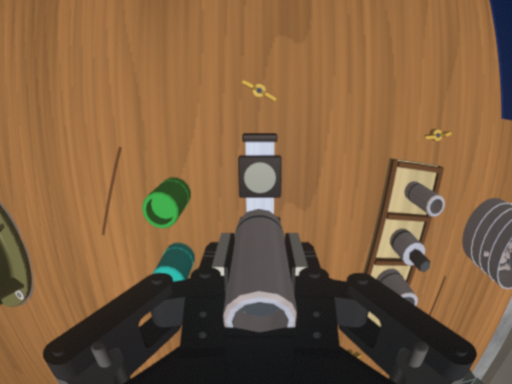

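Deep held. Moving it to the right-end bay.

Request:
{"method": "carry_out", "body": {
  "commands": [
    [0.015,0,-0.02,0,0,0,1],
    [0.045,0,-0.055,0,0,0,1],
    [0.075,0,-0.095,0,0,0,1],
    [0.105,0,-0.135,0,0,0,1],
    [0.135,0,-0.17,0,0,0,1]
  ]
}}

```text
clock: 22.08
tcp_pos: [0.6146, -0.0489, 0.1681]
orientation: [-1.571, 0.004, -0.001]
contact_force: [-0.7, 0.7, -2.1]
grip_width: 0.315
```

Request:
{"method": "carry_out", "body": {
  "commands": [
    [0.022,0,-0.027,0,0,0,1],
    [0.03,0.01,-0.0355,0,0,0,1],
    [0.03,0.04,-0.0355,0,0,0,1],
    [0.03,0.075,-0.0355,0,0,0,1],
    [0.03,0.1,-0.0355,0,0,0,1]
  ]
}}

```text
clock: 22.7
tcp_pos: [0.6421, -0.0819, 0.0664]
orientation: [-1.57, 0.005, 0.002]
contact_force: [0.9, 0.7, -2.5]
grip_width: 0.309
```

```bash
python3 -c "
from h import *
bot.snapshot('wrist');bot.snapshot('wrist');a=bot.snapshot('wrist')
delta((.645,-.0825,.0295))
cv2.imwrite('pics/w18.png',cv2.cvtColor(a,cv2.COLOR_RGB2BGR))"
```

```text
t 22.85 tcp [ 0.6417 -0.082   0.0671] shift [ 0.0035  0.0376 -0.0005] turn [-0.0009 -0.0023 -0.0055] F [ 0.3  0.5 -1.7] w 0.31
```

View pics/w18.png

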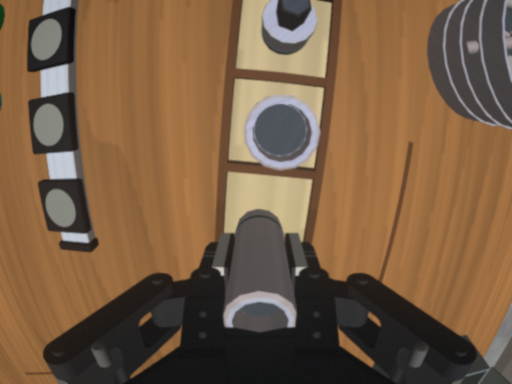

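Deep hangs over the last bay; wide (281,130) and bit (290,25) stand upright. Lowering.

Request:
{"method": "carry_out", "body": {
  "commands": [
    [0.001,0.012,-0.0005,0,0,0,1],
    [0.001,0.024,-0.0005,0,0,0,1],
    [0.001,0.033,-0.0005,0,0,0,1],
    [0.001,0.039,-0.0005,0,0,0,1],
    [0.001,0.04,-0.0005,0,0,0,1]
  ]
}}

```text
clock: 23.48
tcp_pos: [0.6454, -0.0836, 0.03]
orientation: [-1.571, 0.002, -0.002]
contact_force: [-1.9, 0.2, 4.8]
grip_width: 0.315
```

Request:
{"method": "carry_out", "body": {
  "commands": [
    [0,0,0,0,0,0,1],
    [0,0,0,0,0,0,1],
    [0,0,0,0,0,0,1],
    [0,0,0,0,0,0,1],
    [0,0,0,0,0,0,1]
  ]
}}

```text
clock: 24.1
tcp_pos: [0.6456, -0.0836, 0.03]
orientation: [-1.571, 0.002, -0.003]
contact_force: [-2.0, 0.7, 2.3]
grip_width: 0.316
```

```bash
python3 -c "
from h import *
delta((.645,-.0825,.0295))
b=bot.snapshot('scene')
cv2.imwrite('pics/s19.png',cv2.cvtColor(cv2.resize(b[150:350,140:400],None,fx=3,fy=3),cv2.COLOR_RGB2BGR))"
```

```text
t 24.1 tcp [ 0.6456 -0.0836  0.03  ] shift [-0.0006  0.0005  0.0011] turn [ 0.0001 -0.003   0.0002] F [-2.   0.7  2.3] w 0.316
```

View pics/s19.png

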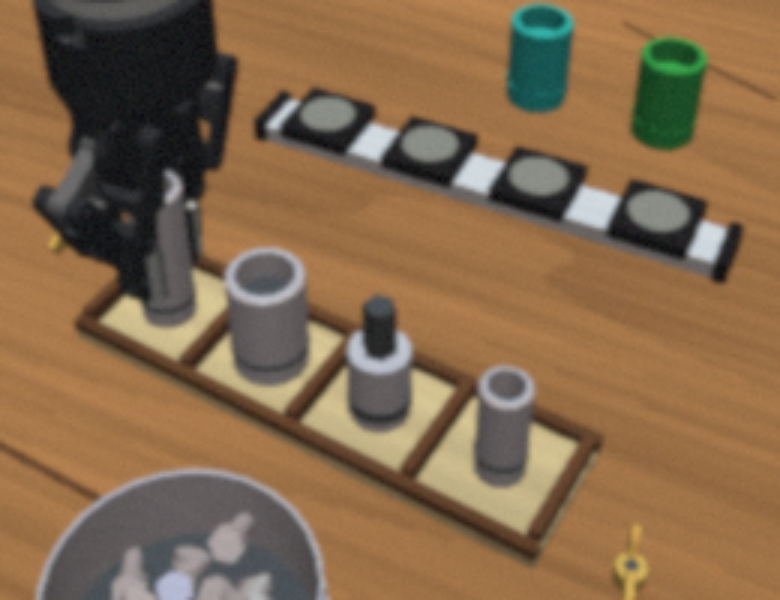

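All four are in their bays, and the force reading shows the deep one touching the floor. Release and retreat.

Request:
{"method": "carry_out", "body": {
  "commands": [
    [0,0,0,0,0,0,0.3],
    [0,0,0,0,0,0,0.2],
    [0,0,0,0,0,0,0],
    [0,0,0,0,0,0,-0.3],
    [0,0,0,0,0,0,-0.5]
  ]
}}

```text
clock: 24.78
tcp_pos: [0.6455, -0.0836, 0.0298]
orientation: [-1.571, 0.002, -0.002]
contact_force: [-0.2, -0.3, -0.8]
grip_width: 0.748
```

Request:
{"method": "carry_out", "body": {
  "commands": [
    [0,-0.015,0,0,0,0,-0.6],
    [0,-0.05,0,0,0,0,-0.6],
    [0,-0.1,0,0,0,0,-0.6],
    [0,-0.14,0,0,0,0,-0.6],
    [0,-0.16,0,0,0,0,-0.6]
  ]
}}

```text
clock: 25.4
tcp_pos: [0.647, -0.0838, 0.1942]
orientation: [-1.571, -0.002, -0.006]
contact_force: [1.4, 0.3, 0.1]
grip_width: 0.8
```

Request:
{"method": "carry_out", "body": {
  "commands": [
    [-0.03,0,-0.04,0,0,0,-0.6],
    [-0.06,0,-0.08,0,0,0,-0.6],
    [-0.09,0,-0.12,0,0,0,-0.6],
    [-0.12,0,-0.15,0,0,0,-0.6],
    [-0.13,0,-0.16,0,0,0,-0.6]
  ]
}}

```text
clock: 26.02
tcp_pos: [0.5137, -0.2447, 0.1911]
orientation: [-1.571, 0.004, -0.005]
contact_force: [0.1, 0.3, -0.9]
grip_width: 0.802
```

```bash
python3 -c "
from h import *
delta((.645,-.0825,.0295))
b=bot.snapshot('scene');t=bot.snapshot('top')
b=b[150:350,140:400];t=t[100:250,140:320]
o=np.hstack([cv2.resize(b,(390,300)),cv2.resize(t,(360,300))])
cv2.imwrite('pics/f20.png',cv2.cvtColor(o,cv2.COLOR_RGB2BGR))
cv2.imwrite('pics/f20t.png',cv2.cvtColor(cv2.resize(t,(720,600),interpolation=0),cv2.COLOR_RGB2BGR))"
```

```text
t 26.02 tcp [ 0.5137 -0.2447  0.1911] shift [0.1303 0.1616 0.1631] turn [ 0.0006 -0.0055  0.0009] F [ 0.1  0.3 -0.9] w 0.802
```

View pics/f20.png

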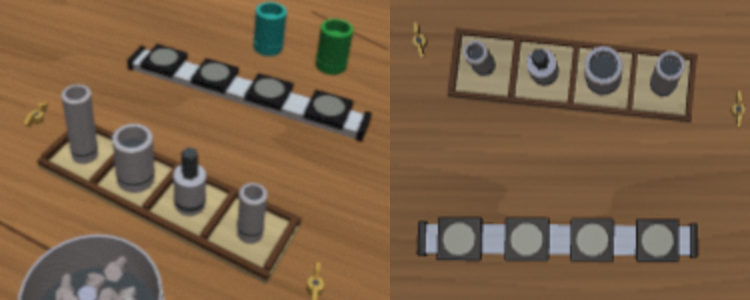

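View pics/f20t.png

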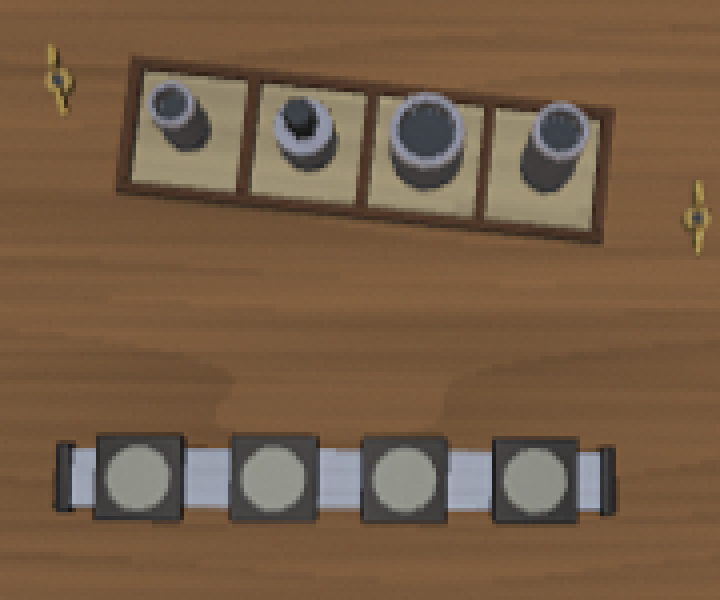

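```bash
python3 -c "
from h import *
c=np.array([.6540,.0103]);ay=np.array([.0965,.9953]);ax=np.array([.9953,-.0965])
for n,p,z in(('small',(172,103),.062),('bit',(299,117),.076),('wide',(427,130),.064),('deep',(560,131),.09)):
    w=cast('top',(140+p[0]/4-.5,100+p[1]/4-.5),z)[:2];print(n,w.round(4),'rack x,y',((w-c)@ax).round(4),((w-c)@ay).round(4))
bot.sign_off()"
```

```text
small [0.6636 0.1031] rack x,y 0.0006 0.0933
bit [0.654  0.0402] rack x,y -0.0029 0.0297
wide [ 0.6515 -0.021 ] rack x,y 0.0005 -0.0314
deep [ 0.6455 -0.0835] rack x,y 0.0006 -0.0942
the job is handed in; nothing more can be done
```

I moved all four sockets from the rail to the rack in reverse order and handed the job in at about 26 s. From the left end, the rack now holds small, bit, wide and deep; the rail held deep, wide, bit and small.

- **Placement:** the last scene and top pictures show all four upright and released in their bays. Measured from their tops in the top view, they are within 3 mm of the bay centres; the bit is worst, about 3 mm off across the row.
- **Clear of everything:** the gripper had backed away, the contact force read about zero, and the green and turquoise look-alikes were left alone.
- **Checks and disagreements:** no check failed. The measured tool position wandered by up to about 4 mm just after moves, so I corrected the grasps from the wrist pictures. I did not measure standing height or tilt numerically; I judged both from the pictures and from the force readings while lowering.

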